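# Stack a toroidal transformer and its washers on the chassis stud

## Task

Mount the new yellow ring transformer on the upright stud of the power supply chassis, ready for its nut: first the large black insulating washer flat on the plate, then the transformer, lowered and not dropped, then the smaller red fibre washer, and last the domed steel retaining dish, rim down as it lies; each goes over the stud and sits flat on the one before. Leave the scorched dark-brown old transformer, the solder spool and the multimeter where they lie.

Things in the scene. Friction and masses are not known exactly. Their poses are not given: they have to be found in the camera images.
- lower_washer: LOOSE. Large black flat washer (hard phenolic insulator): 60 mm outside, 16 mm hole, 8 mm thick, 30 g. Lies flat on the bench. Origin: centre of its underside; z up. Grasp it by its outer edge.
- transformer: LOOSE. New ring-shaped (toroidal) transformer wrapped in bright yellow tape: 58 mm outside, 20 mm hole right through, 30 mm high, about 380 g, no wires. Stands flat on the bench. Origin: centre of its underside; z up.
- upper_washer: LOOSE. Smaller red flat washer (vulcanised fibre): 48 mm outside, 16 mm hole, 8 mm thick, 18 g. Lies flat on the bench. Origin: centre of its underside; z up. Grasp it by its outer edge.
- steel_dish: LOOSE. Domed steel retaining washer: 44 mm outside, 14 mm hole, rim with a 6 mm high upright edge, raised crown (35 mm across) 9 mm above the rim's underside, 45 g. Lies rim down, as it is to be fitted. Origin: centre of its underside; z up. Grasp it by the rim's outer edge.
- chassis: FIXED. Raised aluminium plate, top 18 mm above bench, with upright brass stud 8 mm thick, tip 90 mm above bench, last 8 mm tapering to 2.6 mm. Origin: stud axis at bench height; z up, x towards the circuit board. Plate spans x -50 to 160, y -70 to 70 mm; only x 75 to 160 carries parts (board, capacitors, rear panel), to 45 mm above plate.
- old_transformer: LOOSE, leave it. The old transformer, same shape and size as the new (58 mm outside, 20 mm hole, 30 mm high) but scorched dark brown. Origin: centre of its underside.
- solder_spool: LOOSE, leave it. Spool of bright solder with blue flanges, 54 mm across, 46 mm high, standing on end. Origin: centre of its underside.
- multimeter: LOOSE, leave it. Yellow and black hand-held multimeter lying on its back to the left, 170 mm (its x) by 80 mm, about 43 mm high with its dial. Origin: centre of its underside.
- parts_tray: FIXED. Grey open tray of small hardware, 150 mm (its x) by 170 mm (its y), 32 mm high, in the way only. Origin: centre of its underside.
Things that resemble listed ones, but are neither listed nor needed, are in the scene too. Several things have the shape of the transformer; the one meant has the colours described above. Several things have the shape of the steel_dish; the one meant has the colours described above.

How it is judged:
On the way, in this order (a step that is already met when the one before it is completed fails the run):
1. the large black washer lies flat on the chassis plate with the stud through it, let go (horizontal distance between lower_washer and chassis below 0.006 m and z of lower_washer in the frame of chassis between 0.015 and 0.021 m and angle between lower_washer's own z axis and vertical below 0.07 rad and contact force between the fingers and lower_washer below 0.2 N), for 0.2 s.
2. the yellow transformer sits flat on the black washer with the stud through it, let go (horizontal distance between transformer and chassis below 0.009 m and z of transformer in the frame of chassis between 0.023 and 0.029 m and angle between transformer's own z axis and vertical below 0.07 rad and contact force between the fingers and transformer below 0.2 N), for 0.2 s.
3. the red washer lies flat on the transformer with the stud through it, let go (horizontal distance between upper_washer and chassis below 0.006 m and z of upper_washer in the frame of chassis between 0.053 and 0.059 m and angle between upper_washer's own z axis and vertical below 0.07 rad and contact force between the fingers and upper_washer below 0.2 N), for 0.2 s.
4. the steel dish lies flat on the red washer with the stud through it, let go (horizontal distance between steel_dish and chassis below 0.006 m and z of steel_dish in the frame of chassis between 0.061 and 0.067 m and angle between steel_dish's own z axis and vertical below 0.07 rad and contact force between the fingers and steel_dish below 0.2 N), for 0.2 s.
At the end, for the whole second after the job is handed in: On the stud, plate upward: black washer, yellow transformer, red washer, steel dish; centres within 6 mm of the stud axis (transformer 9 mm), undersides within 3 mm of 18, 26, 56 and 64 mm above the bench, level within 4 degrees, let go, at rest (all of step 1 and all of step 2 and all of step 3 and all of step 4 and linear speed of each of lower_washer, transformer, upper_washer, steel_dish below 0.01 m/s); the robot touches nothing.
It fails at once if the new transformer is dropped or flung (moving freely faster than 0.6 m/s, as after a fall of 18 mm) (contact force between the fingers and transformer below 0.1 N and linear speed of transformer above 0.6 m/s).
It fails at once if the old transformer is shifted by more than 30 mm (distance of old_transformer from where it was at the start of the episode above 0.03 m).
It fails at once if the solder spool is shifted by more than 30 mm (distance of solder_spool from where it was at the start of the episode above 0.03 m).
It fails at once if the multimeter is shifted by more than 30 mm (distance of multimeter from where it was at the start of the episode above 0.03 m).
It also fails if it takes over 112 s, if anything falls off the work surface, if the arm or the gripper's body presses on something with over 40 N, if the wrist force passes 120 N, or if a joint passes its speed limit or range.

## Robot

A 6-joint arm with a two-finger parallel gripper is mounted at the origin on the work surface. World frame = base frame: x ahead of the robot, y to its left, z up, the work surface at z = 0. Lengths are in m, angles in rad, forces in N, time in s.
With the tool pointing down it reaches from about 0.425 to 0.95 m from the base axis. Payload 3.5 kg.
Tool frame: the origin (TCP) lies midway between the tips of the shut fingers; the grasp point (between the pads) lies 19 mm behind it; z points along the fingers, y is the line along which they close (so a half turn about z gives the same grasp; the last joint's range is limited). The gripper opens to 85 mm and grips with 20 to 120 N. Pads are 22 mm wide; open, the fingers measure 114 mm over their backs; the gripper's body (76 mm by 85 mm) begins 54 mm behind the grasp point. The pads swing forward as they close: fully open they stand 13 mm farther back than shut.
Start: joints at [-1.313, 0.286, 1.577, -0, 1.279, -0.15], TCP at [0.268, -0.62, 0.231] pointing down, gripper open.
Joint ranges: [-2.77, 2.77], [-0.9, 2.22], [0.21, 2.48], [-1.53, 4.67], [0.24, 2.81], [-2.84, 2.84]. Speed limits (rad/s): [2.79, 2.79, 3.14, 3.14, 3.14, 3.14].

## Interface

Orientations are given as a unit quaternion [x, y, z, w].
In Python, from plant import ctrl gives the robot as it stands.
- The arm moves only by the tool send_rows, never from a script. Its argument "series" is a list that holds one entry, the list of rows, each a list of 7 numbers: the shift along the tool's x, y, z in cm, then the turn, a rotation vector about the tool's x, y, z in rad, then the opening, from -1 (shut) to 1 (fully open). In form: [[[x, y, z, rx, ry, rz, jaw], ...]]. A call has 1 to 10 rows; each row shifts and turns the commanded pose from where the row before left it, along the tool's axes as they then stand; what a row does not reach is not made up. A row lasts 1/8 s, in which the tool goes at most 62.5 mm and 10.7 degrees, less where a joint would pass 70% of its speed; a pose out of reach is approached as far as the arm can. A call is refused whole if a number of a shift passes 6.25 or a number of a turn 0.188, either way. A call with a gripper value outside its range is refused whole. The fingers move at their own pace and stop on an object; "force" is the grip in N (left out, the last holds). Time passes only in rows, so rows that do not move let the fingers close. It gives the time, the measured TCP pose, the force, the opening and the grip force at its end, in the units of the state.
- ctrl.get_state(): the state, without advancing time (a new reading comes with each control period).
- ctrl.read_camera(name): name is "side" or "top"; returns a dict with "img" (400x640x3 uint8, red, green, blue), "fx", "fy", "cx", "cy" (pixels), "R" (3x3) and "t" (3): a world point X has camera coordinates R X + t. Camera axes: x right, y down, z forward; pixel columns grow to the right and rows downward; lengths in m; the calibration is good to about 2 mm. A picture is of the moment at which its call begins. There is no depth.
- ctrl.sign_off(): hands the job in; it is judged then, once.
The state is a dict: "time": time; "qpos": joint angles; "dq": joint speeds; "joint_efforts": joint torques, N m; "eef_pos": TCP position; "tcp_rot": TCP orientation; "contact_force": force on the tool from outside, world axes, zero at the start; "wrist_torque": the same for the moment, N m; "opening": opening from 0.0 (shut) to 1.0 (fully open); "finger_force": force on a finger pad.
Only numpy, scipy, OpenCV 4.12 (cv2) and the standard library are available. Lean on these libraries where they do the work, as an engineer would, in place of code of your own. Each camera call takes 0.05 s, during which the arm holds its last target. There are 200 camera calls.

## Working session

There is one attempt and no reset: what is moved stays moved. The work goes in short steps, Python scripts to look and compute and a tool call to move; the robot and the scene stay as the last step left them, time stands still between calls to the robot, and variables do not carry over. Pictures are saved under pics/ and viewed, at most 14 in all, crops included, and the job is handed in when it is done.

Besides the shell and the picture viewer there is one more tool, called as a command line: name --argument value ..., lists and objects as JSON in quotes. send_rows: Moves the arm, as the interface text tells. Its arguments: {"type":"object","properties":{"series":{"type":"array"},"force":{"type":"number"}},"required":["series"]}

```bash
mkdir -p pics; ls; python3 - <<'E'
from plant import ctrl
import cv2
for n in ["top","side"]:
    c=ctrl.read_camera(n)
    cv2.imwrite(f"pics/{n}0.png",c["img"][:,:,::-1])
    print(n,{k:(c[k].round(4).tolist() if hasattr(c[k],'round') and hasattr(c[k],'tolist') else c[k]) for k in c if k!="img"})
print(ctrl.get_state())
E
```

```text
pics
top {'fx': 444.6805574228632, 'fy': 444.6805574228632, 'cx': 310.4865656611156, 'cy': 194.78697588571782, 'R': [[0.0282, -0.9996, -0.0001], [-0.9906, -0.0279, -0.1339], [0.1338, 0.0039, -0.991]], 't': [0.0557, 0.5226, 0.9864]}
side {'fx': 474.93270168087906, 'fy': 474.93270168087906, 'cx': 314.9649986619052, 'cy': 202.62446266693175, 'R': [[-0.6803, -0.7327, 0.0178], [-0.4959, 0.4422, -0.7473], [0.5397, -0.5172, -0.6642]], 't': [0.3737, 0.2621, 1.184]}
{'time': 0.1, 'qpos': array([-1.31300737e+00,  2.87105917e-01,  1.57804461e+00, -3.76549252e-06,
        1.27857026e+00, -1.49999444e-01]), 'dq': array([-0.00149395, -0.0013214 , -0.00235659, -0.00158899,  0.00109007,
        0.00138625]), 'joint_efforts': array([ 7.72627573e-04, -4.07296658e+01, -2.93699527e+01, -1.71388460e-04,
        3.43165921e-03,  6.06858606e-06]), 'eef_pos': array([ 0.26756553, -0.61905948,  0.23005867]), 'tcp_rot': array([ 9.79284825e-01,  2.02484811e-01, -5.91195083e-05, -1.06242308e-03]), 'contact_force': array([ 1.54850691, -0.59650554,  0.5291097 ]), 'wrist_torque': array([ 0.01805411, -0.06212224, -0.03321843]), 'finger_force': 0.0, 'opening': 1.0007191029817668}
```

View pics/top0.png

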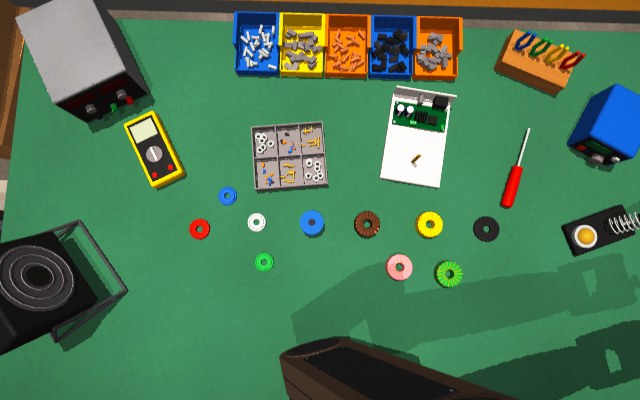

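View pics/side0.png

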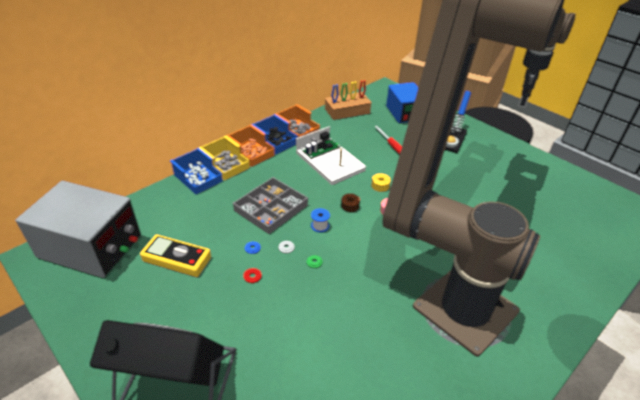

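The top view candidates are:
- **Transformer shapes:** yellow (430,224), brown (367,224), pink (400,267) and green (449,273). I choose yellow.
- **Flat rings:** black (486,228) and red (200,229). I choose both.
- **Dish shapes:** grey/white (256,222), blue (228,196) and green (264,262). I choose grey.
- **Other things:** the blue-topped spool is at (312,222), and the chassis stud is near (415,160).

Next I'll check these in a close crop and measure them.

```bash
cat > h.py <<'E'
import numpy as np, cv2
from plant import ctrl
from scipy.spatial.transform import Rotation as Rn
def ray(c,u,v,z):
    d=c["R"].T@np.array([(u-c["cx"])/c["fx"],(v-c["cy"])/c["fy"],1]); o=-c["R"].T@c["t"]
    return (o+d*(z-o[2])/d[2])
def proj(c,X):
    p=c["R"]@np.asarray(X)+c["t"]; return np.array([c["fx"]*p[0]/p[2]+c["cx"],c["fy"]*p[1]/p[2]+c["cy"]])
def tri(c1,p1,c2,p2):
    P=[np.c_[c["R"],c["t"]] for c in (c1,c2)]
    n=[np.array([[(p[0]-c["cx"])/c["fx"]],[(p[1]-c["cy"])/c["fy"]]]) for c,p in((c1,p1),(c2,p2))]
    X=cv2.triangulatePoints(P[0],P[1],*n)[:,0]; return X[:3]/X[3]
def blob(m,seed,r=25):
    """outer contour of the mask blob nearest seed -> centroid, bbox"""
    w=np.zeros_like(m); cv2.circle(w,seed,r,255,-1)
    cs,_=cv2.findContours(m&w,cv2.RETR_EXTERNAL,cv2.CHAIN_APPROX_NONE)
    k=cv2.convexHull(max(cs,key=cv2.contourArea)); M=cv2.moments(k)
    return np.array([M["m10"]/M["m00"],M["m01"]/M["m00"]]),cv2.boundingRect(k)
E
python3 - <<'E'
from h import *
c=ctrl.read_camera("top"); s=ctrl.read_camera("side"); im=c["img"]
h=cv2.cvtColor(im,cv2.COLOR_RGB2HSV); H,S,V=cv2.split(h)
notbench=(~((H>60)&(H<90)&(S>80))).astype(np.uint8)*255   # not green felt
for n,sd,hh,D in [("black",(486,228),.008,60),("yellow",(430,224),.030,58),("red",(200,229),.008,48),("dish",(256,222),.007,44),("brown",(367,224),.03,58)]:
    m=notbench
    if n=="yellow": m=((H>18)&(H<35)&(S>120)&(V>90)).astype(np.uint8)*255
    if n=="red": m=(((H<10)|(H>170))&(S>120)).astype(np.uint8)*255
    if n=="dish": m=((S<70)&(V>70)).astype(np.uint8)*255
    if n=="black": m=(V<60).astype(np.uint8)*255
    p,b=blob(m,sd); X=ray(c,*p,hh/2)
    w=(ray(c,b[0],p[1],hh)-ray(c,b[0]+b[2],p[1],hh)); 
    print(n,p.round(1),b,X.round(4),"w",np.linalg.norm(w).round(4),"reach",np.hypot(*X[:2]).round(3))
def crop(i,x,y,w,h,k): return cv2.resize(i[y:y+h,x:x+w],None,fx=k,fy=k,interpolation=cv2.INTER_CUBIC)
a=crop(im,375,80,80,112,5); b=np.vstack([crop(im,180,180,100,70,4),crop(im,415,190,100,70,4)])
cv2.imwrite("pics/crop1.png",np.hstack([a,b])[:,:,::-1])
cv2.imwrite("pics/crop2.png",crop(s["img"],285,110,120,90,6)[:,:,::-1])
E
```

```text
black [485.7 228.8] (473, 217, 26, 25) [ 0.4562 -0.3421  0.004 ] w 0.0607 reach 0.57
yellow [428.6 224.2] (415, 211, 28, 27) [ 0.4624 -0.2056  0.015 ] w 0.0641 reach 0.506
red [199.1 228.6] (189, 219, 21, 20) [0.4378 0.3293 0.004 ] w 0.049 reach 0.548
dish [256.1 222. ] (247, 213, 19, 19) [0.4571 0.1964 0.0035] w 0.0445 reach 0.497
brown [366.6 223.6] (354, 211, 26, 26) [ 0.4597 -0.0616  0.015 ] w 0.0595 reach 0.464
```

View pics/crop1.png

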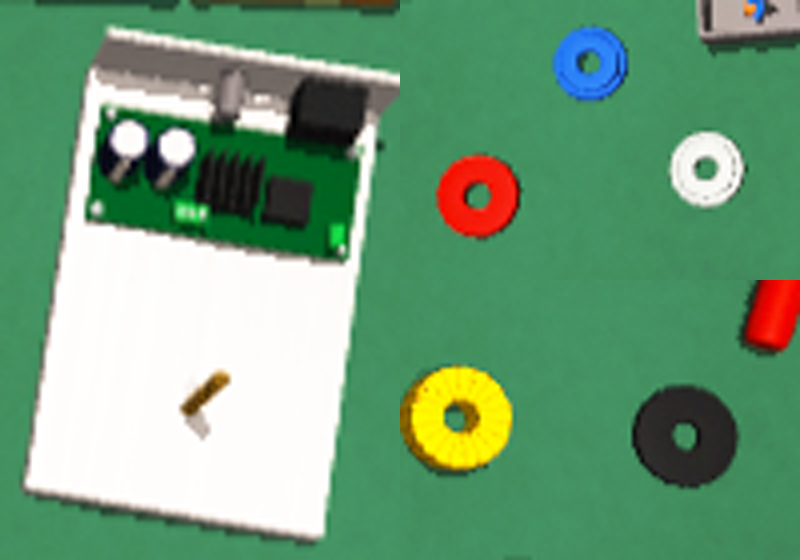

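View pics/crop2.png

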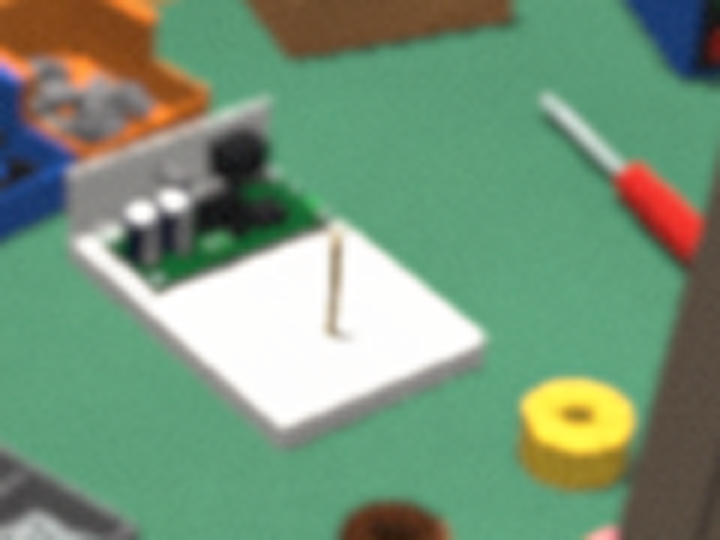

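Crop 1 confirms the yellow transformer, black washer, red washer and white/steel dish. The stud base is at top pixel (412.4,162) and its tip at (419.8,155.2). In crop 2 the stud runs from side pixel (340.2,165.5) to (340.9,148.5).

```bash
python3 - <<'E'
from h import *
c=ctrl.read_camera("top"); s=ctrl.read_camera("side")
print("base/tip top",ray(c,412.4,162,.018).round(4),ray(c,419.8,155.2,.09).round(4))
print("base/tip side",ray(s,340.2,165.5,.018).round(4),ray(s,340.9,148.7,.09).round(4))
print("tri",tri(c,(412.4,162),s,(340.2,165.5)).round(4),tri(c,(419.8,155.2),s,(340.9,148.7)).round(4))
# stud pixels: brown/yellow on white in top
im=c["img"]; H,S,V=cv2.split(cv2.cvtColor(im,cv2.COLOR_RGB2HSV))
m=((S>70)&(H<35)).astype(np.uint8)*255; m[:145]=0;m[172:]=0;m[:,:400]=0;m[:,430:]=0
v,u=np.nonzero(m); print("stud px",u.min(),u.max(),v.min(),v.max(),u.mean().round(2),v.mean().round(2))
print("mid",ray(c,u.mean(),v.mean(),.053).round(4))
w=((S<40)&(V>150)).astype(np.uint8)*255; w[:135]=0; w[195:]=0; w[:,:370]=0;w[:,450:]=0
k=max(cv2.findContours(w,0,2)[0],key=cv2.contourArea); q=cv2.approxPolyDP(cv2.convexHull(k),4,True)[:,0]
for p in q: print("plate",p,ray(c,*p,.018).round(4))
st=ctrl.get_state(); print(st["eef_pos"].round(4))
yaw=np.arctan2(*Rn.from_quat(st["tcp_rot"]).as_matrix()[[1,0],0]); print("yaw",yaw)
E
```

```text
base/tip top [ 0.608  -0.1677  0.018 ] [ 0.608  -0.1676  0.09  ]
base/tip side [ 0.6039 -0.1651  0.018 ] [ 0.601  -0.1599  0.09  ]
tri [ 0.6085 -0.1692  0.0134] [ 0.6102 -0.17    0.0804]
stud px 411 420 154 162 415.71 158.11
mid [ 0.6096 -0.1673  0.053 ]
plate [445 135] [ 0.6757 -0.2454  0.018 ]
plate [438 187] [ 0.55   -0.2275  0.018 ]
plate [380 177] [ 0.5699 -0.0915  0.018 ]
plate [386 135] [ 0.6717 -0.1051  0.018 ]
[ 0.2677 -0.6194  0.2309]
yaw 0.4077671685680746
```

send_rows --series '[[[0,0,0,0,0,0.136,0.8],[0,0,0,0,0,0.136,0.8],[0,0,0,0,0,0.136,0.8],[2.7,-4,1.5,0,0,0,0.8],[2.7,-4,1.5,0,0,0,0.8],[2.7,-4,1.5,0,0,0,0.8],[2.7,-4,1.5,0,0,0,0.8],[2.7,-4,1.5,0,0,0,0.8],[2.7,-4,1.5,0,0,0,0.8],[2.65,-3.7,1.5,0,0,0,0.8]]]' --force 40

```text
time: 1.55
eef_pos: [0.457, -0.3412, 0.1261]
tcp_rot: [1.0, -0.0, 0.0, 0.0]
contact_force: [0.4, -1.3, 0.1]
opening: 0.905
finger_force: 0.0
```

send_rows --series '[[[0,0.1,4,0,0,0,0.8],[-0.1,0,4,0,0,0,0.8],[0,0,3,0,0,0,0.8],[0,0,1.2,0,0,0,0.8],[0,0,0.6,0,0,0,0.8],[0,0,0,0,0,0,0.8]]]'

```text
time: 2.3
eef_pos: [0.4557, -0.3442, -0.0009]
tcp_rot: [1.0, -0.0, 0.0, 0.0]
contact_force: [-0.0, -0.3, 0.0]
opening: 0.902
finger_force: 0.0
```

send_rows --series '[[[0,0,0,0,0,0,0.6],[0,0,0,0,0,0,0.5],[0,0,0,0,0,0,0.4],[0,0,0,0,0,0,0.2],[0,0,0,0,0,0,0.2]]]' --force 40

```text
time: 2.92
eef_pos: [0.4558, -0.3442, -0.0007]
tcp_rot: [1.0, -0.0, 0.001, 0.001]
contact_force: [0.0, 0.1, 6.0]
opening: 0.664
finger_force: 43.0
```

send_rows --series '[[[0,0,-1,0,0,0,0.2],[0,0,-3,0,0,0,0.2],[0,0,-5,0,0,0,0.2],[0,0,-5,0,0,0,0.2],[0,0,0,0,0,0,0.2],[0,0,0,0,0,0,0.2]]]'

```text
time: 3.68
eef_pos: [0.4548, -0.3431, 0.1377]
tcp_rot: [1.0, -0.0, -0.0, -0.0]
contact_force: [-0.0, -0.3, -0.5]
opening: 0.661
finger_force: 42.7
```

```bash
python3 - <<'E'
from h import *
c=ctrl.read_camera("top"); s=ctrl.read_camera("side"); st=ctrl.get_state()
print(st["eef_pos"].round(4),st["opening"],st["finger_force"])
p=proj(c,st["eef_pos"]).astype(int); q=proj(s,st["eef_pos"]).astype(int); print(p,q)
def cr(i,p,k=6): return cv2.resize(i[max(p[1]-35,0):p[1]+35,p[0]-30:p[0]+30],(60*k,70*k),interpolation=cv2.INTER_CUBIC)
cv2.imwrite("pics/g1.png",np.hstack([cr(c["img"],p),cr(s["img"],q)])[:,:,::-1])
E
```

```text
[ 0.4542 -0.3425  0.1361] 0.668489411540341 42.68181402934715
[511 226] [414 134]
```

View pics/g1.png

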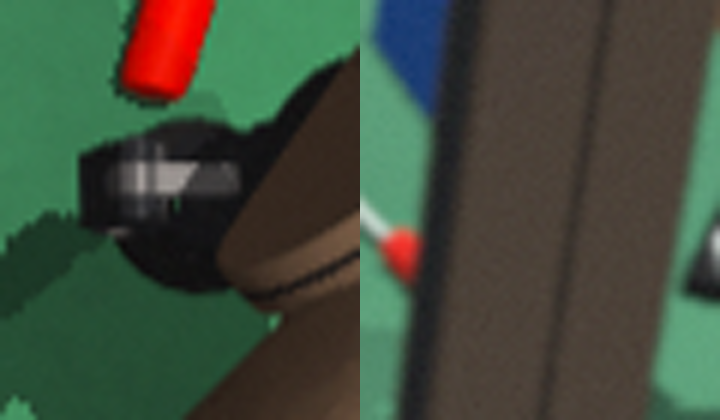

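send_rows --series '[[[3.05,-3.53,0,0,0,0,0.2],[3.05,-3.53,0,0,0,0,0.2],[3.05,-3.53,0.5,0,0,0,0.2],[3.05,-3.53,1,0,0,0,0.2],[3.05,-3.55,1,0,0,0,0.2],[0,0,0,0,0,0,0.2],[0,0,0,0,0,0,0.2]]]'

```text
time: 4.65
eef_pos: [0.6068, -0.1668, 0.1116]
tcp_rot: [1.0, 0.0, -0.001, -0.0]
contact_force: [0.5, 0.1, -0.8]
opening: 0.664
finger_force: 42.7
```

```bash
python3 - <<'E'
from h import *
c=ctrl.read_camera("top"); s=ctrl.read_camera("side"); st=ctrl.get_state()
print(st["eef_pos"].round(4),st["opening"],st["finger_force"])
p=proj(c,st["eef_pos"]).astype(int); q=proj(s,st["eef_pos"]).astype(int); print(p,q)
def cr(i,p,k=6): return cv2.resize(i[max(p[1]-35,0):p[1]+35,p[0]-30:p[0]+30],(60*k,70*k),interpolation=cv2.INTER_CUBIC)
cv2.imwrite("pics/g2.png",np.hstack([cr(c["img"],p),cr(s["img"],q)])[:,:,::-1])
E
```

```text
[ 0.607  -0.1678  0.1127] 0.6603376111970847 42.7001818647841
[422 153] [341 141]
```

View pics/g2.png

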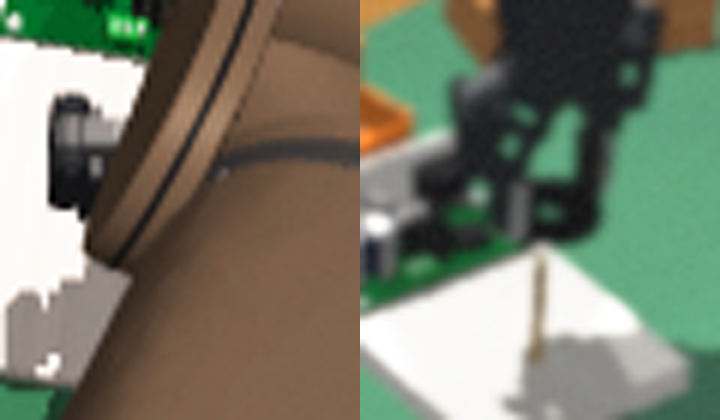

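The side view shows the washer held at about (342,141), directly above the stud tip at (341,148). I'll lower it in steps.

send_rows --series '[[[0,0,1,0,0,0,0.2],[0,0,1,0,0,0,0.2],[0,0,0.8,0,0,0,0.2],[0,0,0.5,0,0,0,0.2],[0,0,0.5,0,0,0,0.2],[0,0,0.5,0,0,0,0.2],[0,0,0,0,0,0,0.2]]]'

```text
time: 5.62
eef_pos: [0.6076, -0.1668, 0.0698]
tcp_rot: [1.0, -0.0, -0.0, -0.0]
contact_force: [0.2, 0.8, 0.2]
opening: 0.663
finger_force: 42.7
```

send_rows --series '[[[0,0,1,0,0,0,0.2],[0,0,1,0,0,0,0.2],[0,0,1,0,0,0,0.2],[0,0,1,0,0,0,0.2],[0,0,0.6,0,0,0,0.2],[0,0,0.2,0,0,0,0.2],[0,0,0,0,0,0,0.2]]]'

```text
time: 6.5
eef_pos: [0.6079, -0.167, 0.0224]
tcp_rot: [1.0, -0.0, 0.0, 0.0]
contact_force: [-0.3, -0.0, 0.6]
opening: 0.662
finger_force: 42.7
```

send_rows --series '[[[0,0,0,0,0,0,0.5],[0,0,0,0,0,0,0.8],[0,0,0,0,0,0,0.8],[0,0,0,0,0,0,0.8],[0,0,-2,0,0,0,0.8],[0,0,-4,0,0,0,0.8],[0,0,-5,0,0,0,0.8],[0,6,-2,0,0,0,0.8],[0,6,0,0,0,0,0.8],[0,6,0,0,0,0,0.8]]]'

```text
time: 7.75
eef_pos: [0.6083, -0.3482, 0.155]
tcp_rot: [1.0, 0.0, 0.001, 0.001]
contact_force: [0.6, -0.0, 0.8]
opening: 0.897
finger_force: 0.0
```

```bash
python3 - <<'E'
from h import *
c=ctrl.read_camera("top"); s=ctrl.read_camera("side"); st=ctrl.get_state()
print(st["eef_pos"].round(4),st["opening"],st["finger_force"])
H,S,V=cv2.split(cv2.cvtColor(c["img"],cv2.COLOR_RGB2HSV))
m=(V<60).astype(np.uint8)*255
p,b=blob(m,(413,160),20); print(p,b,ray(c,*p,.022).round(4),"stud .6087 -.1673")
def cr(i,p,k=6): return cv2.resize(i[max(p[1]-35,0):p[1]+35,p[0]-30:p[0]+30],(60*k,70*k),interpolation=cv2.INTER_CUBIC)
cv2.imwrite("pics/g3.png",np.hstack([cr(c["img"],(413,160)),cr(s["img"],(341,160))])[:,:,::-1])
E
```

```text
[ 0.6072 -0.3527  0.1543] 0.8988209880550582 0.0
[412.94857143 161.3752381 ] (401, 150, 25, 24) [ 0.6086 -0.1681  0.022 ] stud .6087 -.1673
```

View pics/g3.png

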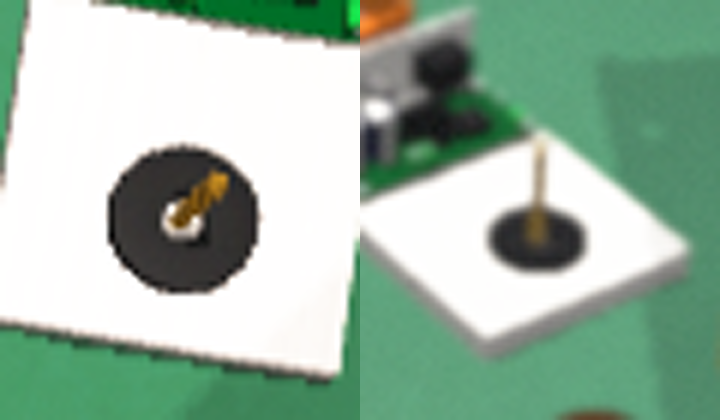

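The black washer lies flat around the stud: its outline centre is at pixel (413,161), within 1 mm of the stud axis. Next is the yellow transformer.

send_rows --series '[[[-3.6,-3.6,0,0,0,0,0.8],[-3.6,-3.6,1,0,0,0,0.8],[-3.6,-3.6,3,0,0,0,0.8],[-3.7,-3.6,3,0,0,0,0.8],[0,0,1,0,0,0,0.8],[0,0,0,0,0,0,0.8],[0,0,0,0,0,0,0.8]]]' --force 60

```text
time: 8.72
eef_pos: [0.4653, -0.204, 0.0745]
tcp_rot: [1.0, -0.0, 0.002, 0.001]
contact_force: [0.4, -0.6, -0.1]
opening: 0.9
finger_force: 0.0
```

```bash
python3 -c "
from h import *
for i in range(4):
    print(ctrl.get_state()['eef_pos'].round(4)); ctrl.read_camera('side')"
```

```text
[ 0.4653 -0.204   0.0745]
[ 0.4651 -0.204   0.0744]
[ 0.4648 -0.2038  0.0741]
[ 0.4644 -0.2036  0.0737]
```

send_rows --series '[[[-0.1,0.2,1,0,0,0,0.8],[0,0,2,0,0,0,0.8],[0,0,2,0,0,0,0.8],[0,0,1.4,0,0,0,0.8],[0,0,0.7,0,0,0,0.8],[0,0,0,0,0,0,0.7],[0,0,0,0,0,0,0.5],[0,0,0,0,0,0,0.2],[0,0,0,0,0,0,0.2],[0,0,0,0,0,0,0.2]]]' --force 60

```text
time: 10.18
eef_pos: [0.4628, -0.2048, 0.0024]
tcp_rot: [1.0, -0.0, 0.001, 0.001]
contact_force: [-0.5, 0.6, 6.4]
opening: 0.658
finger_force: 64.9
```

send_rows --series '[[[0,0,-0.5,0,0,0,0.2],[0,0,-2,0,0,0,0.2],[0,0,-4,0,0,0,0.2],[0,0,-4,0,0,0,0.2],[0,0,-2,0,0,0,0.2],[3.6,-1,0,0,0,0,0.2],[3.6,-1,0,0,0,0,0.2],[3.6,-1,0,0,0,0,0.2],[3.8,-0.8,0,0,0,0,0.2],[0,0,0,0,0,0,0.2]]]'

```text
time: 11.42
eef_pos: [0.6088, -0.1653, 0.1247]
tcp_rot: [1.0, 0.001, -0.001, -0.0]
contact_force: [-0.0, 0.9, -4.5]
opening: 0.655
finger_force: 65.0
```

```bash
python3 - <<'E'
from h import *
c=ctrl.read_camera("top"); s=ctrl.read_camera("side"); st=ctrl.get_state()
print(st["eef_pos"].round(4),st["opening"],st["finger_force"],st["contact_force"])
H,S,V=cv2.split(cv2.cvtColor(s["img"],cv2.COLOR_RGB2HSV))
q=proj(s,st["eef_pos"]+[0,0,.015]); print(q, "stud tip px 340.9,148.5", proj(s,[.6087,-.1673,.09]))
m=((H>18)&(H<35)&(S>120)&(V>60)).astype(np.uint8)*255
p,b=blob(m,tuple(int(x) for x in q),25); print(p,b)
def cr(i,p,k=6): return cv2.resize(i[max(p[1]-35,0):p[1]+35,p[0]-30:p[0]+30],(60*k,70*k),interpolation=cv2.INTER_CUBIC)
cv2.imwrite("pics/g4.png",np.hstack([cr(c["img"],(420,155)),cr(s["img"],(341,145))])[:,:,::-1])
E
```

```text
[ 0.6066 -0.1657  0.1244] 0.6543374601008003 65.04168413579464 [ 1.23320042  0.23634875 -3.28388576]
[341.77545257 134.40129286] stud tip px 340.9,148.5 [340.81371999 146.79025234]
[343.77657658 135.3972973 ] (338, 127, 13, 18)
```

View pics/g4.png

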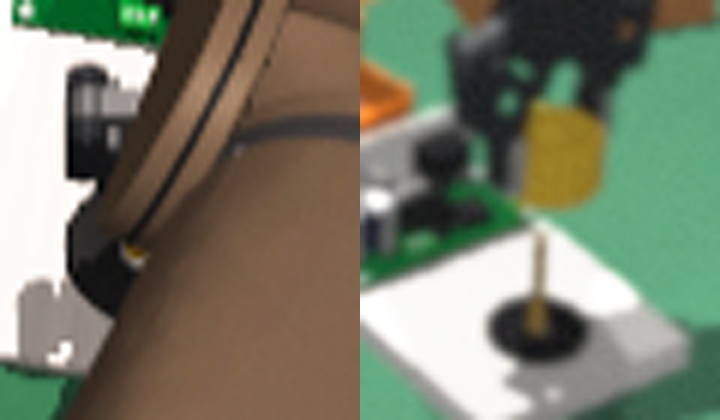

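The transformer hangs level, between crop (525..605, 105..205) in the side view, with the stud tip below it at (540,235). I'll lower it slowly and watch the force.

send_rows --series '[[[0,0,1,0,0,0,0.2],[0,0,1,0,0,0,0.2],[0,0,0.7,0,0,0,0.2],[0,0,0.4,0,0,0,0.2],[0,0,0.4,0,0,0,0.2],[0,0,0.4,0,0,0,0.2],[0,0,0.4,0,0,0,0.2],[0,0,0,0,0,0,0.2]]]'

```text
time: 12.52
eef_pos: [0.6076, -0.1662, 0.0826]
tcp_rot: [1.0, -0.0, -0.0, -0.0]
contact_force: [-0.7, 0.6, -3.3]
opening: 0.658
finger_force: 65.1
```

send_rows --series '[[[0,0,0.8,0,0,0,0.2],[0,0,1,0,0,0,0.2],[0,0,1,0,0,0,0.2],[0,0,1,0,0,0,0.2],[0,0,0.8,0,0,0,0.2],[0,0,0.4,0,0,0,0.2],[0,0,0.3,0,0,0,0.2],[0,0,0.1,0,0,0,0.2],[0,0,0,0,0,0,0.2]]]'

```text
time: 13.65
eef_pos: [0.608, -0.1664, 0.0294]
tcp_rot: [1.0, -0.0, 0.0, 0.0]
contact_force: [0.1, -0.0, -4.3]
opening: 0.654
finger_force: 65.1
```

send_rows --series '[[[0,0,0.1,0,0,0,0.2],[0,0,0.1,0,0,0,0.2],[0,0,0,0,0,0,0.2]]]'

```text
time: 14.02
eef_pos: [0.6082, -0.1664, 0.0285]
tcp_rot: [1.0, -0.0, 0.0, 0.0]
contact_force: [-4.1, 1.8, 5.4]
opening: 0.655
finger_force: 65.8
```

send_rows --series '[[[0,0,0,0,0,0,0.45],[0,0,0,0,0,0,0.6],[0,0,0,0,0,0,0.8],[0,0,0,0,0,0,0.8],[0,0,-1,0,0,0,0.8],[0,0,-3,0,0,0,0.8],[0,0,-5,0,0,0,0.8],[0,0,-4,0,0,0,0.8],[0,-6,0,0,0,0,0.8],[0,-6,0,0,0,0,0.8]]]'

```text
time: 15.28
eef_pos: [0.6085, -0.0458, 0.1592]
tcp_rot: [1.0, -0.001, 0.002, 0.0]
contact_force: [0.6, 0.5, -0.0]
opening: 0.897
finger_force: 0.0
```

send_rows --series '[[[-2,-6,0,0,0,0,0.8],[-2.3,-6,0,0,0,0,0.8],[-2.3,-5.5,0,0,0,0,0.5],[-2.3,-5.5,0,0,0,0,0.5],[-2.3,-5.5,0,0,0,0,0.5],[-2.3,-5,0,0,0,0,0.5],[-2,-4,0,0,0,0,0.5],[0,0,0,0,0,0,0.5],[0,0,0,0,0,0,0.5]]]'

```text
time: 16.4
eef_pos: [0.4541, 0.3262, 0.1576]
tcp_rot: [1.0, 0.0, 0.0, 0.0]
contact_force: [0.4, -0.8, -0.7]
opening: 0.752
finger_force: 0.0
```

```bash
python3 - <<'E'
from h import *
c=ctrl.read_camera("top"); s=ctrl.read_camera("side"); st=ctrl.get_state()
print(st["eef_pos"].round(4),st["opening"],st["finger_force"])
H,S,V=cv2.split(cv2.cvtColor(c["img"],cv2.COLOR_RGB2HSV))
m=((H>18)&(H<35)&(S>120)&(V>90)).astype(np.uint8)*255
p,b=blob(m,(415,159),25); print("yellow",p,b,ray(c,*p,.041).round(4))
m=(((H<10)|(H>170))&(S>120)).astype(np.uint8)*255
p,b=blob(m,(199,229)); print("red",p,b,ray(c,*p,.004).round(4))
m=((S<70)&(V>70)).astype(np.uint8)*255
p,b=blob(m,(256,222)); print("dish",p,b,ray(c,*p,.0035).round(4))
def cr(i,p,k=6): return cv2.resize(i[max(p[1]-35,0):p[1]+35,p[0]-30:p[0]+30],(60*k,70*k),interpolation=cv2.INTER_CUBIC)
cv2.imwrite("pics/g5.png",np.hstack([cr(c["img"],(413,160)),cr(s["img"],(341,160))])[:,:,::-1])
E
```

```text
[0.4545 0.3255 0.1574] 0.7510465907604958 0.0
yellow [414.81023256 159.90170543] (402, 147, 27, 27) [ 0.6081 -0.168   0.041 ]
red [199.0295082  228.79562842] (189, 220, 21, 19) [0.4373 0.3294 0.004 ]
dish [256.14779874 221.97421384] (247, 213, 19, 19) [0.4571 0.1963 0.0035]
```

View pics/g5.png

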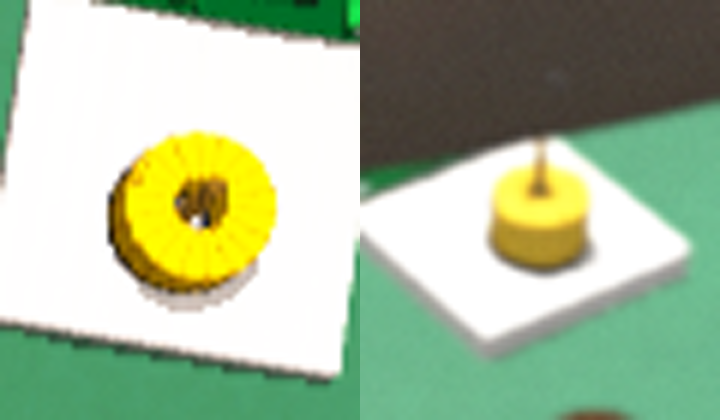

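send_rows --series '[[[-1.85,-0.2,3,0,0,0,0.5],[0,0,4,0,0,0,0.5],[0,0,4,0,0,0,0.5],[0,0,3,0,0,0,0.5],[0,0,1.2,0,0,0,0.5],[0,0,0.6,0,0,0,0.4],[0,0,0,0,0,0,0.3],[0,0,0,0,0,0,0],[0,0,0,0,0,0,0],[0,0,0,0,0,0,0]]]' --force 40

```text
time: 17.75
eef_pos: [0.4367, 0.329, 0.0009]
tcp_rot: [1.0, 0.0, 0.002, -0.001]
contact_force: [0.3, -0.7, 5.0]
opening: 0.525
finger_force: 41.3
```

send_rows --series '[[[0,0,-0.5,0,0,0,0],[0,0,-2.5,0,0,0,0],[0,0,-5,0,0,0,0],[0,0,-5,0,0,0,0],[0,0,-1,0,0,0,0],[1.9,3,0,0,0,0,0],[1.9,5,0,0,0,0,0],[1.9,5,0,0,0,0,0],[1.9,5,0,0,0,0,0],[1.9,5,0,0,0,0,0]]]'

```text
time: 19.0
eef_pos: [0.5296, 0.0969, 0.1377]
tcp_rot: [1.0, -0.0, -0.001, -0.0]
contact_force: [-0.7, 0.6, 0.5]
opening: 0.527
finger_force: 41.0
```

send_rows --series '[[[1.9,5,0,0,0,0,0],[1.9,5,0,0,0,0,0],[1.9,5,0,0,0,0,0],[1.9,5,0,0,0,0,0],[0,4,0,0,0,0,0],[0,2.7,0,0,0,0,0],[0,0,1,0,0,0,0],[0,0,1,0,0,0,0],[0,0,0,0,0,0,0],[0,0,0,0,0,0,0]]]'

```text
time: 20.25
eef_pos: [0.6062, -0.1676, 0.1188]
tcp_rot: [1.0, 0.001, -0.0, -0.0]
contact_force: [0.1, 0.6, -0.1]
opening: 0.529
finger_force: 41.0
```

```bash
python3 - <<'E'
from h import *
s=ctrl.read_camera("side"); st=ctrl.get_state()
print(st["eef_pos"].round(4),st["opening"],st["finger_force"],st["contact_force"].round(1))
q=proj(s,st["eef_pos"]+[0,0,.005]); print(q)
cv2.imwrite("pics/g6.png",cv2.resize(s["img"][105:175,311:371],(480,560),interpolation=cv2.INTER_CUBIC)[:,:,::-1])
E
```

```text
[ 0.6064 -0.1679  0.1193] 0.5315279725297092 40.96190303564072 [-0.  -0.3  0.1]
[342.02929776 138.1733631 ]
```

View pics/g6.png

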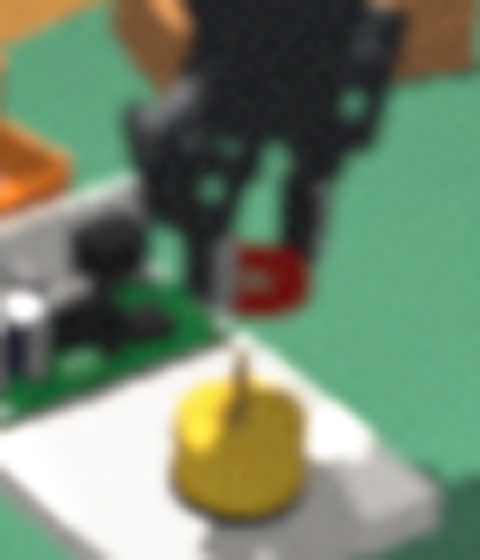

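The red washer is held level at about (342–343,140) in the side view. It sits slightly right of the stud line, the tip being at (341,148.7). I'll nudge it +x and settle to average the reading.

send_rows --series '[[[0.1,0,1,0,0,0,0],[0,0,0,0,0,0,0],[0,0,0,0,0,0,0],[0,0,0,0,0,0,0],[0,0,0,0,0,0,0],[0,0,0,0,0,0,0],[0,0,0,0,0,0,0],[0,0,0,0,0,0,0],[0,0,0,0,0,0,0]]]'

```text
time: 21.42
eef_pos: [0.6072, -0.1687, 0.1091]
tcp_rot: [1.0, -0.0, 0.0, 0.0]
contact_force: [0.3, 0.3, -0.3]
opening: 0.529
finger_force: 41.0
```

```bash
python3 - <<'E'
from h import *
P=[]
for i in range(8):
    s=ctrl.read_camera("side"); P.append(ctrl.get_state()["eef_pos"])
print(np.mean(P,0).round(4),np.std(P,0).round(4))
H,S,V=cv2.split(cv2.cvtColor(s["img"],cv2.COLOR_RGB2HSV))
m=(((H<10)|(H>170))&(S>120)).astype(np.uint8)*255
p,b=blob(m,(343,141),15); print(p,b); print("axis",proj(s,[.6087,-.1673,.115]),proj(s,[.6087,-.1673,.09]))
for v in range(136,146): print(v,s["img"][v,336:353,0])
E
```

```text
[ 0.6072 -0.1686  0.1091] [0. 0. 0.]
[344.37943262 141.37943262] (341, 138, 8, 8)
axis [341.23463587 140.353887  ] [340.81371999 146.79025234]
136 [ 34  37  48  65  87 100 102  97  89  67  43  30  28  48  71  87  90]
137 [ 33  50  66  84 100 107 106 101  90  77  58  46  40  49  77  95  98]
138 [ 38  55  80  94 104 108 107 105 103  94  86  71  56  60  83  99  98]
139 [ 36  58  84  98 104 105 106 109 105 104 101  96  79  75  87 100 101]
140 [ 41  63  86  97 100 105 106 108 106 104 105 104  97  91  90  98 100]
141 [ 40  64  87  97  96 103 101 106 104 106 106 106 105 100  96  99  97]
142 [ 43  67  90  95 100 101 104 104 104 105 107 106 109 102 101  98  98]
143 [ 49  70  90  97  98 102 104 106 103 107 105 104 104 102  98 100 102]
144 [ 55  76  95  95  98 105 106 105 107 107 105 105 106 101 100  99 102]
145 [ 63  81  96  94 101 110 108 109 108 106 108 105 104 100  99  98  99]
```

send_rows --series '[[[0.05,0,1,0,0,0,0],[0,0,0.6,0,0,0,0],[0,0,0.4,0,0,0,0],[0,0,0.4,0,0,0,0],[0,0,0.4,0,0,0,0],[0,0,0.4,0,0,0,0],[0,0,0.3,0,0,0,0],[0,0,0,0,0,0,0]]]'

```text
time: 22.82
eef_pos: [0.6075, -0.1686, 0.0737]
tcp_rot: [1.0, -0.0, -0.0, -0.0]
contact_force: [0.7, -0.5, 0.6]
opening: 0.528
finger_force: 41.0
```

send_rows --series '[[[0,0,0.6,0,0,0,0],[0,0,0.5,0,0,0,0],[0,0,0.3,0,0,0,0],[0,0,0.2,0,0,0,0],[0,0,0.1,0,0,0,0],[0,0,0,0,0,0,0]]]'

```text
time: 23.58
eef_pos: [0.6078, -0.1687, 0.0572]
tcp_rot: [1.0, -0.0, 0.0, 0.0]
contact_force: [0.3, 0.7, -0.1]
opening: 0.529
finger_force: 41.0
```

Release about 1–2 mm above, lift clear, then travel to the dish at (.4571,.1963).

send_rows --series '[[[0,0,0,0,0,0,0.2],[0,0,0,0,0,0,0.5],[0,0,0,0,0,0,0.5],[0,0,0,0,0,0,0.5],[0,0,-1,0,0,0,0.5],[0,0,-4,0,0,0,0.5],[0,0,-5,0,0,0,0.5],[0,-5,0,0,0,0,0.5],[0,-6,0,0,0,0,0.5],[0,-6,0,0,0,0,0.5]]]'

```text
time: 24.82
eef_pos: [0.6079, 0.0027, 0.1584]
tcp_rot: [1.0, -0.001, 0.001, 0.0]
contact_force: [0.0, 0.8, 0.0]
opening: 0.753
finger_force: 0.0
```

send_rows --series '[[[-3,-5,0,0,0,0,0.5],[-3,-5,0,0,0,0,0.5],[-3,-5,0,0,0,0,0.5],[-3,-3,0,0,0,0,0.5],[-3.3,-1.4,0,0,0,0,0.5],[0,0,3,0,0,0,0.5],[0,0,0,0,0,0,0.5],[0,0,0,0,0,0,0.5]]]'

```text
time: 25.82
eef_pos: [0.4556, 0.1954, 0.1283]
tcp_rot: [1.0, -0.0, 0.001, -0.0]
contact_force: [0.3, -0.0, -0.1]
opening: 0.753
finger_force: 0.0
```

```bash
python3 - <<'E'
from h import *
c=ctrl.read_camera("top"); s=ctrl.read_camera("side"); st=ctrl.get_state()
print(st["eef_pos"].round(4),st["opening"],st["finger_force"])
H,S,V=cv2.split(cv2.cvtColor(c["img"],cv2.COLOR_RGB2HSV))
m=(((H<10)|(H>170))&(S>120)).astype(np.uint8)*255
p,b=blob(m,(417,158)); print("red",p,b,ray(c,*p,.060).round(4))
def cr(i,p,k=6): return cv2.resize(i[max(p[1]-35,0):p[1]+35,p[0]-30:p[0]+30],(60*k,70*k),interpolation=cv2.INTER_CUBIC)
cv2.imwrite("pics/g7.png",np.hstack([cr(c["img"],(413,160)),cr(s["img"],(341,160))])[:,:,::-1])
E
```

```text
[0.456  0.1953 0.1285] 0.7543572702094667 0.0
red [417.71986971 158.00217155] (408, 149, 21, 20) [ 0.6084 -0.1702  0.06  ]
```

View pics/g7.png

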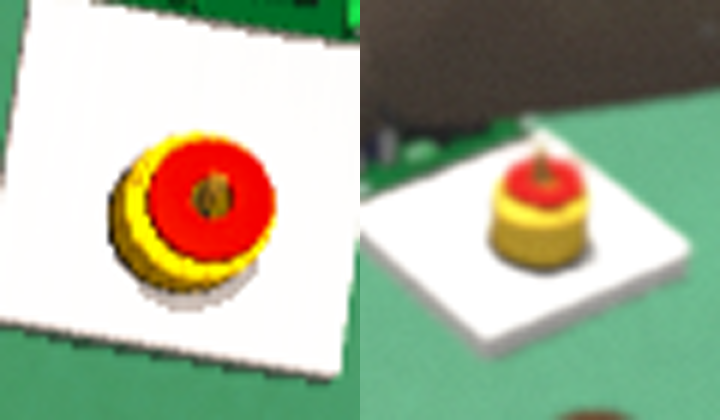

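The red washer sits flat on the transformer, its centre at pixel (417.7,158) and about 2.5 mm from the axis, which is within tolerance. Next is the dish.

send_rows --series '[[[0.05,0,4,0,0,0,0.5],[0,0,4,0,0,0,0.5],[0,0,3,0,0,0,0.5],[0,0,1.2,0,0,0,0.4],[0,0,0.6,0,0,0,0.3],[0,0,0,0,0,0,0.2],[0,0,0,0,0,0,0],[0,0,0,0,0,0,-0.2],[0,0,0,0,0,0,-0.2],[0,0,0,0,0,0,-0.2]]]' --force 40

```text
time: 27.18
eef_pos: [0.4564, 0.1956, 0.0009]
tcp_rot: [1.0, 0.0, 0.001, -0.0]
contact_force: [-1.5, -0.9, 5.0]
opening: 0.477
finger_force: 39.6
```

send_rows --series '[[[0,0,-0.5,0,0,0,-0.2],[0,0,-2.5,0,0,0,-0.2],[0,0,-5,0,0,0,-0.2],[0,0,-5,0,0,0,-0.2],[0,0,-1,0,0,0,-0.2],[1.9,3,0,0,0,0,-0.2],[1.9,4.5,0,0,0,0,-0.2],[1.9,4.5,0,0,0,0,-0.2],[1.9,4.5,0,0,0,0,-0.2],[1.9,4.5,0,0,0,0,-0.2]]]'

```text
time: 28.42
eef_pos: [0.5497, -0.0159, 0.1378]
tcp_rot: [1.0, -0.0, -0.001, -0.0]
contact_force: [0.6, 0.2, 0.2]
opening: 0.471
finger_force: 40.6
```

send_rows --series '[[[1.9,4.5,0,0,0,0,-0.2],[1.9,4.5,0,0,0,0,-0.2],[1.8,4,0,0,0,0,-0.2],[0,2.3,0,0,0,0,-0.2],[0,0,1,0,0,0,-0.2],[0,0,1,0,0,0,-0.2],[0,0,0,0,0,0,-0.2],[0,0,0,0,0,0,-0.2],[0,0,0,0,0,0,-0.2]]]'

```text
time: 29.55
eef_pos: [0.6065, -0.1672, 0.1197]
tcp_rot: [1.0, 0.0, 0.0, 0.0]
contact_force: [-0.1, 0.5, -0.4]
opening: 0.476
finger_force: 40.6
```

```bash
python3 - <<'E'
from h import *
s=ctrl.read_camera("side"); st=ctrl.get_state()
print(st["eef_pos"].round(4),st["opening"],st["finger_force"],st["contact_force"].round(1))
q=proj(s,st["eef_pos"]+[0,0,.005]); print(q)
cv2.imwrite("pics/g8.png",cv2.resize(s["img"][105:175,311:371],(480,560),interpolation=cv2.INTER_CUBIC)[:,:,::-1])
E
```

```text
[ 0.6065 -0.1673  0.1197] 0.47093012930209005 40.56104012299329 [-0.1 -0.3 -1.3]
[341.88984491 138.09709722]
```

View pics/g8.png

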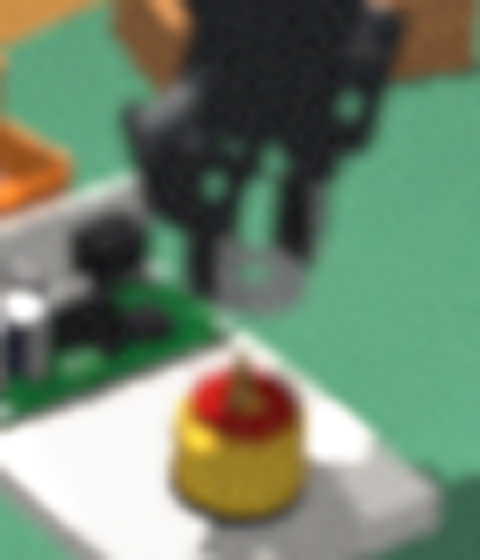

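The dish is held level, with its hole near side pixel (343,139) and the stud line at about 341.5. I'll shift toward +x/+y and lower a bit, then measure at sub-pixel accuracy.

send_rows --series '[[[0.15,-0.1,1,0,0,0,-0.2],[0,0,0.5,0,0,0,-0.2],[0,0,0,0,0,0,-0.2],[0,0,0,0,0,0,-0.2],[0,0,0,0,0,0,-0.2]]]'

```text
time: 30.22
eef_pos: [0.6079, -0.1668, 0.1044]
tcp_rot: [1.0, -0.0, 0.0, 0.0]
contact_force: [-0.1, -0.4, -0.5]
opening: 0.479
finger_force: 40.6
```

```bash
python3 - <<'E'
from h import *
I=np.mean([ctrl.read_camera("side")["img"].astype(float) for _ in range(6)],0); s=ctrl.read_camera("side")
print(ctrl.get_state()["eef_pos"].round(4))
np.set_printoptions(linewidth=200)
print("G-R (green shows hole/bench), cols 334..353")
for v in range(135,160): print(v,(I[v,334:354,1]-I[v,334:354,0]).round().astype(int))
print("axis",proj(s,[.6087,-.1673,.11]),proj(s,[.6087,-.1673,.09]),proj(s,[.6087,-.1673,.064]))
cv2.imwrite("pics/g9.png",cv2.resize(I[115:165,316:366].astype(np.uint8),(600,600),interpolation=cv2.INTER_CUBIC)[:,:,::-1])
E
```

```text
[ 0.6077 -0.1667  0.1042]
G-R (green shows hole/bench), cols 334..353
135 [ 1  2  4  4  6 22 45 63 69 62 45 21  5  2  1  6 24 50 67 71]
136 [ 2  3  2  2  6 27 52 67 69 62 44 21  4  0  2  7 25 51 66 71]
137 [ 6  2  1  2  7 27 51 67 70 61 42 20  4  1  3  9 27 52 68 71]
138 [14  3  1  1  5 20 44 60 63 54 37 17  3  2  3 13 34 57 68 71]
139 [18  4  2  2  3 11 28 42 44 36 22  8  2  2  5 16 40 60 69 71]
140 [19  4  3  1  3  6 14 20 20 16 10  5  3  2  8 23 46 64 71 71]
141 [19  4  2  2  4  8 16 22 22 16  9  6  4  5 16 36 55 67 71 73]
142 [18  5  2  2  4 14 30 41 40 30 18  8  5  9 24 47 63 69 72 71]
143 [15  4  2  2  4 12 28 39 40 31 17  8  6 11 30 54 68 72 71 71]
144 [15  6  1  2  3  6 14 20 20 17 10  6  6 13 35 58 70 72 71 71]
145 [30 18  6  3  3  4  6  8  7  7  5  5  8 19 42 63 71 72 72 71]
146 [53 36 17  6  3  3  4  5  4  6  8 10 17 31 53 68 72 72 72 71]
147 [66 48 26  9  1  0  0  0  3  9 18 28 38 51 64 71 72 71 71 71]
148 [44 29 14  3 -4 -5 -6 -6 -2  8 23 41 56 65 70 72 71 71 71 71]
149 [ 13   3  -2  -7 -12 -16 -15 -15 -13  -4   8  31  52  65  71  72  71  72  72  72]
150 [ -5 -12 -12 -16
[... 328 characters left out ...]
 -24   -4   15   34   53   67   72]
154 [ -51 -113 -153 -142  -99  -55  -34  -33  -45  -61  -78  -84  -69  -40  -19   -1    7   29   46   62]
155 [ -64 -115 -150 -135  -94  -59  -40  -36  -42  -54  -72  -87  -81  -53  -26  -10    0    3   10   37]
156 [ -61  -90 -118 -114  -92  -74  -62  -56  -56  -64  -78  -87  -82  -58  -30  -14   -2   -1   -1    4]
157 [-50 -59 -71 -82 -87 -86 -83 -79 -78 -81 -86 -85 -76 -53 -29 -15  -2   0   0  -1]
158 [-40 -48 -48 -55 -72 -82 -84 -83 -85 -84 -80 -71 -56 -42 -26 -14  -1   0   0   0]
159 [-35 -34 -45 -43 -49 -56 -64 -70 -70 -68 -60 -49 -39 -32 -24 -12  -1   0   0   0]
axis [341.14971984 141.65236644] [340.81371999 146.79025234] [340.38549442 153.33839271]
```

View pics/g9.png

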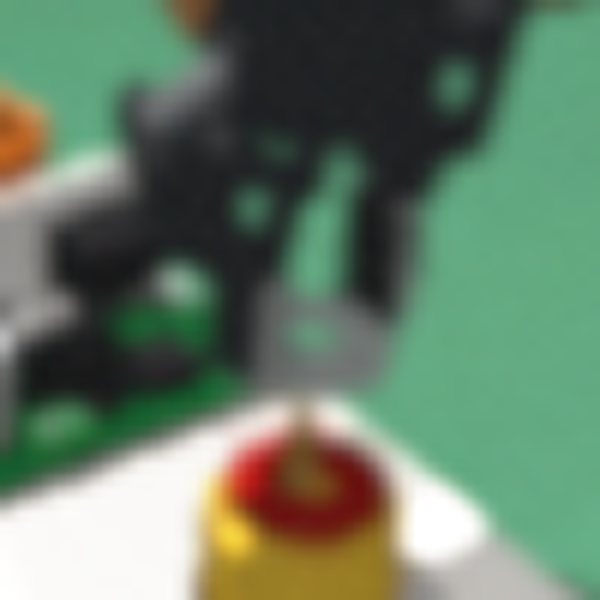

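The dish hole centroid is at (341.65,142.6), and the stud line extended to that height gives (341.6,~142.5). They are aligned, so I'll lower it slowly.

send_rows --series '[[[0,0,0.6,0,0,0,-0.2],[0,0,0.4,0,0,0,-0.2],[0,0,0.4,0,0,0,-0.2],[0,0,0.3,0,0,0,-0.2],[0,0,0.3,0,0,0,-0.2],[0,0,0.3,0,0,0,-0.2],[0,0,0.3,0,0,0,-0.2],[0,0,0,0,0,0,-0.2]]]'

```text
time: 31.58
eef_pos: [0.6075, -0.1665, 0.0777]
tcp_rot: [1.0, -0.0, -0.0, -0.0]
contact_force: [0.1, 0.5, -0.5]
opening: 0.473
finger_force: 40.6
```

send_rows --series '[[[0,0,0.5,0,0,0,-0.2],[0,0,0.3,0,0,0,-0.2],[0,0,0.2,0,0,0,-0.2],[0,0,0.1,0,0,0,-0.2],[0,0,0,0,0,0,-0.2]]]'

```text
time: 32.2
eef_pos: [0.6076, -0.1666, 0.067]
tcp_rot: [1.0, -0.0, -0.0, -0.0]
contact_force: [0.0, -0.2, -1.0]
opening: 0.482
finger_force: 40.6
```

send_rows --series '[[[0,0,0,0,0,0,0],[0,0,0,0,0,0,0.3],[0,0,0,0,0,0,0.5],[0,0,0,0,0,0,0.5],[0,0,-1,0,0,0,0.5],[0,0,-4,0,0,0,0.5],[0,0,-4,0,0,0,0.5],[0,-5,0,0,0,0,0.5],[0,-6,0,0,0,0,0.5],[0,-6,0,0,0,0,0.5]]]'

```text
time: 33.45
eef_pos: [0.6079, 0.0047, 0.1584]
tcp_rot: [1.0, -0.001, 0.001, 0.0]
contact_force: [0.6, -0.3, -1.3]
opening: 0.752
finger_force: 0.0
```

send_rows --series '[[[-2,-5,0,0,0,0,0.5],[-2,-5,0,0,0,0,0.5],[-2,-5,0,0,0,0,0.5],[0,0,0,0,0,0,0.5],[0,0,0,0,0,0,0.5],[0,0,0,0,0,0,0.5]]]'

```text
time: 34.2
eef_pos: [0.5485, 0.1522, 0.1574]
tcp_rot: [1.0, -0.001, 0.0, 0.0]
contact_force: [0.4, -0.6, -0.3]
opening: 0.75
finger_force: 0.0
```

```bash
python3 - <<'E'
from h import *
c=ctrl.read_camera("top"); s=ctrl.read_camera("side"); st=ctrl.get_state()
print(st["eef_pos"].round(4),st["opening"],st["finger_force"])
def cr(i,p,k=6): return cv2.resize(i[max(p[1]-35,0):p[1]+35,p[0]-30:p[0]+30],(60*k,70*k),interpolation=cv2.INTER_CUBIC)
cv2.imwrite("pics/g10.png",np.hstack([cr(c["img"],(413,160)),cr(s["img"],(341,160))])[:,:,::-1])
H,S,V=cv2.split(cv2.cvtColor(c["img"],cv2.COLOR_RGB2HSV))
m=((S<60)&(V>70)).astype(np.uint8)*255
p,b=blob(m,(418,157),11); print("dish",p,b,ray(c,*p,.068).round(4))
E
```

```text
[0.5483 0.1522 0.1572] 0.7462428067210201 0.0
dish [418.24898902 156.62680531] (409, 147, 20, 20) [ 0.6098 -0.1695  0.068 ]
```

View pics/g10.png

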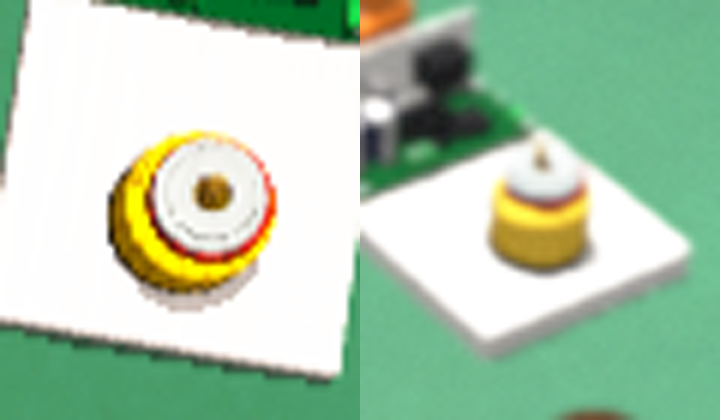

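The dish sits level on the red washer with the stud through its hole, centred at pixel (418,156.6) and about 2.5 mm from the axis. The stack is complete and the arm is clear.

```bash
python3 -c "
from plant import ctrl
print(ctrl.sign_off())"
```

```text
the job is handed in; nothing more can be done
None
```

The job is handed in: black washer, yellow transformer, red washer and steel dish are stacked flat and let go on the stud; by camera each centre is within about 3 mm of the axis, but no verdict came back.

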